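# Close the quick-set jaw of a workshop holding fixture on a drilled wooden block

### The job

Squeeze the release lever on the holding fixture's sliding jaw and, keeping it squeezed, slide the jaw along until its sprung foot presses the drilled wooden block square and fully home against the fixed jaw; then let go in the notch where the foot is pressed in by about half its spring travel, with the notch pin dropped fully in. Do not force the jaw against a notch pin that is still in, do not bottom the foot out hard on the block, and leave everything else on the bench alone.

Things in the scene. Friction and masses are not known exactly. Their poses are not given: they have to be found in the camera images.
- rail: Fixture base, bolted down: grey plate 90 (x) x 365 (y) x 12 mm, origin midway under it (plate spans y -185 to +180 mm), z up. Its y axis is the sliding direction, towards the fixed jaw. Along x = 0 runs a rack of upright steel teeth. Strips 8 mm high, 6 wide, at x = +-37 mm guide the block loosely.
- jaw_face (a point): Middle of the fixed jaw's clamping face, at y = +150 mm in the rail frame. The fixed jaw is a grey block 86 mm wide, 25 mm thick, its top 60 mm above the bench.
- first_tooth (a point): Top of the first tooth (rail y = -108 mm, 26 mm above the bench). 11 teeth, 32 mm wide (x), 6.5 mm thick (y), 14 mm pitch: y = -108, -94 ... +32 mm. The notches are the ten gaps midway between teeth: y = -101, -87 ... +25 mm. Behind the first tooth a long end slot without teeth reaches back to y = -168 mm; the sliding jaw is parked in it.
- carriage: Sliding jaw: grey body 80 (x) x 70 (y) mm, 28 to 52 mm above the bench, axes as the rail's. Origin on the axis of its upright notch pin (5 mm dia.), at plate underside level, so its y in the rail frame is the pin's place on the rack. Slides only along rail y, to +40 mm at most, with 3 N friction and 60 N s/m damping. Pin down in a notch, it has about 1.3 mm play each way.
- nose (a point): Middle of the sliding jaw's front face, 35 mm ahead (+y) of its origin. Here a steel spindle with a sprung round foot (18 mm across) sticks out to the block. How far it is screwed out differs each time and is not reported: the unloaded foot's face is 46 to 121 mm ahead of this point. The foot springs in by up to 22 mm, no preload, 0.6 N per mm (13.2 N when it bottoms).
- post_top (a point): Middle of the top edge, 105 mm above the bench, of the fixed black post on the sliding jaw: an upright plate 44 mm wide (x), 10 mm thick (y), reaching down to 52 mm, centred 18 mm ahead (+y) of the jaw's origin. To squeeze, one finger goes in front of the post (block side), the other behind the lever's bar.
- lever_bar (a point): Centre of the round cross bar (54 mm along x, 14 mm dia.) on top of the release lever; at rest 92 mm above the bench, 16 mm behind (-y) the jaw's origin, 34 mm behind the post's middle. Post and bar measure 46 mm over their outer faces at rest, about 34.5 mm fully squeezed; pinch at the bar's height. The notch pin's head is low between them.
- lever (a joint): Release lever angle, rad: 0 at rest (pin down), 0.25 squeezed to its stop, towards the post. Sprung back: about 8 N at the bar at first, 12 N at the stop. Pin lifts 56 mm per rad and clears the teeth beyond about 0.21 rad. A pin caught on a tooth holds the lever in at 0.06 rad or more.
- block: Workpiece: loose dark hardwood block 50 (x) x 70 (y) x 40 mm, 0.07 to 0.14 kg, two dark round holes on top, lying on the plate between the guide strips, up to 2.5 mm short of the fixed jaw. Origin at the centre of its underside; fully home it is at y = +115 mm in the rail frame, the face towards the foot at +80 mm.
- tape: Bystander, to be left alone: roll of brown tape lying flat, 90 mm across, 24 mm high, beside the fixture on the robot's side; origin at the middle of its underside.
- offcut: Bystander, to be left alone: plain pale wooden offcut, 45 x 80 x 35 mm, beyond the fixture; not the workpiece; origin at the middle of its underside.
- tin: Bystander, to be left alone: aluminium tin with a paper band, 60 mm across, 90 mm tall, beyond the fixture; origin at the middle of its underside.
- wrench: Bystander, to be left alone: steel wrench lying flat between robot and fixture; origin at the underside.
- screwdriver: Bystander, to be left alone: screwdriver lying flat beyond the fixture; origin at the underside.
- mug: Bystander, to be left alone: white mug, 80 mm across, 92 mm tall, to the robot's right; origin at the middle of its underside.
- jar: Bystander, to be left alone: amber glass jar with a steel cap, 68 mm across, 85 mm tall, to the robot's left; origin at the middle of its underside.
Mind the look-alikes: they are no part of the job. Of the things shaped like the block, the dark wooden one is meant.

How it is judged:
By the outcome, as a careful person would: the job done as asked, in the order asked, and still so for the second after the job is handed in, with the robot touching nothing.
It also fails if it takes over 54 s, if anything falls off the work surface, if the arm or the gripper's body presses on something with over 40 N, if the wrist force passes 120 N, or if a joint passes its speed limit or range.

### The arm

A 7-joint arm with a two-finger parallel gripper is mounted at the origin on the work surface. World frame = base frame: x ahead of the robot, y to its left, z up, the work surface at z = 0. Lengths are in m, angles in rad, forces in N, time in s.
With the tool pointing down it reaches from about 0.425 to 0.925 m from the base axis. Payload 6.8 kg.
Tool frame: the origin (TCP) lies midway between the tips of the shut fingers; the grasp point (between the pads) lies 19 mm behind it; z points along the fingers, y is the direction in which the jaws open and shut (so a half turn about z gives the same grasp; the last joint's range is limited). The gripper opens to 85 mm and grips with 20 to 120 N. Pads are 22 mm wide; open, the fingers measure 114 mm over their backs; the gripper's body (76 mm by 85 mm) begins 54 mm behind the grasp point. The pads swing forward as they close: fully open they stand 13 mm farther back than shut.
Start: joints at [-1.264, 0.477, 0.022, 1.555, -0.011, 1.109, -0.083], TCP at [0.272, 0.618, 0.231] pointing down, gripper open.
Joint ranges: [-2.96, 2.96], [-0.34, 2.1], [-1.41, 1.46], [0.24, 2.44], [-1.37, 4.51], [0.17, 1.92], [-2.96, 2.96]. Speed limits (rad/s): [2.39, 2.39, 3.14, 3.14, 3.14, 3.14, 3.14].

### API

Orientations are given as a unit quaternion [w, x, y, z].
In Python, from station import bot, vision gives the robot as it stands.
- The arm moves only by the tool move_arm, never from a script. Its argument "increments" is text: rows parted by semicolons, each of 7 numbers parted by spaces: the opening, from 0 (shut) to 1 (fully open), then the shift along the world's x, y, z in mm, then the turn, a rotation vector about the world's x, y, z in rad. In form: grip x y z rx ry rz; .... A call has exactly 8 rows; each row shifts and turns the commanded pose from where the row before left it; what a row does not reach is not made up. A row lasts 1/8 s, in which the tool goes at most 62.5 mm and 10.7 degrees, less where a joint would pass 70% of its speed; a pose out of reach is approached as far as the arm can. A call with a gripper value outside its range is refused whole. The fingers move at their own pace and stop on an object; "newtons" is the grip in N (left out, the last holds). Time passes only in rows, so rows that do not move let the fingers close, or fill a call up. It gives the time, the measured TCP pose, the force and the opening at its end, in the units of the state.
- bot.get_obs(): the state, without advancing time (a new reading comes with each control period).
- vision.read_camera(name): name is "side" or "top" or "wrist"; returns (picture, depth): 400x640x3 uint8, red, green, blue; 400x640 float32, m along the optical axis (not along the pixel's ray), 0 where there is no reading.
- vision.calibration(name): a dict with "fx", "fy", "cx", "cy" (pixels), "R" (3x3) and "t" (3): a world point X has camera coordinates R X + t; the wrist camera has in their place "hand_eye" (4x4, takes a point from camera to tool coordinates, whose origin is the TCP and whose axes are the flange's). Camera axes: x right, y down, z forward; pixel columns grow to the right and rows downward; lengths in m; the calibration is good to about 2 mm. A picture is of the moment at which its call begins: read the wrist's pose just before it. calibration takes no time and is no camera call.
- bot.hand_in(): hands the job in, once; it reports no verdict.
The state is a dict: "t": time; "q": joint angles; "joint_vel": joint speeds; "joint_torque": joint torques, N m; "eef_pos": TCP position; "tool_rot": TCP orientation; "contact_force": force on the tool from outside, world axes, zero at the start; "torque": the same for the moment, N m; "gripper_width": opening from 0.0 (shut) to 1.0 (fully open).
Only numpy, scipy, OpenCV 4.12 (cv2) and the standard library are available. Lean on these libraries where they do the work, as an engineer would, in place of code of your own. Each camera call takes 0.05 s, during which the arm holds its last target.

## Working session

There is one attempt and no reset: what is moved stays moved. The work goes in short steps, Python scripts to look and compute and a tool call to move; the robot and the scene stay as the last step left them, time stands still between calls to the robot, and variables do not carry over. Pictures are saved under pics/ and viewed, and the job is handed in when it is done.

Besides the shell and the picture viewer there is one more tool, called after "Emit:" as name(argument=value, ...) on one line, values as JSON. move_arm: Moves the arm, as the interface text tells. Its arguments: {"type":"object","properties":{"increments":{"type":"string"},"newtons":{"type":"number"}},"required":["increments"]}

```bash
mkdir -p pics; ls; python3 - <<'E'
from station import bot, vision
import cv2,numpy as np
for n in ("side","top"):
    p,d=vision.read_camera(n); cv2.imwrite(f"pics/{n}0.png",p[:,:,::-1]); np.savez(f"{n}0.npz",p=p,d=d)
    c=vision.calibration(n); print(n,{k:np.round(v,4).tolist() for k,v in c.items()})
print(vision.calibration("wrist"))
print(bot.get_obs())
E
```

```text
pics
side {'fx': 494.9707, 'fy': 494.9707, 'cx': 310.5316, 'cy': 196.4102, 'R': [[0.8941, -0.4476, -0.0142], [-0.314, -0.6039, -0.7326], [0.3194, 0.6595, -0.6805]], 't': [-0.4825, 0.2423, 1.2843]}
top {'fx': 367.6969, 'fy': 367.6969, 'cx': 318.171, 'cy': 198.476, 'R': [[-0.0167, -0.9996, -0.0233], [-0.9835, 0.0207, -0.1799], [0.1803, 0.0199, -0.9834]], 't': [0.0324, 0.5501, 1.0168]}
{'fx': 323.6078010923238, 'fy': 323.6078010923238, 'cx': 323.4969460320004, 'cy': 201.48371879553798, 'hand_eye': array([[-3.67348816e-04, -9.55402644e-01, -2.95306031e-01,
         7.58526777e-02],
       [ 9.99999915e-01, -4.05621236e-04,  6.83454252e-05,
        -7.84008835e-04],
       [-1.85079797e-04, -2.95305981e-01,  9.55402713e-01,
        -1.42314849e-01],
       [ 0.00000000e+00,  0.00000000e+00,  0.00000000e+00,
         1.00000000e+00]])}
{'t': 0.1, 'q': array([-1.26406912,  0.47769036,  0.02233157,  1.55632602, -0.01150422,
        1.10931889, -0.08309181]), 'joint_vel': array([ 9.79771261e-05, -1.60640242e-03,  1.78138050e-03, -1.97611192e-03,
        1.72317220e-03,  1.53776038e-03,  2.27234748e-03]), 'joint_torque': array([ 4.11847694e-03, -5.97763610e+01,  1.61381386e+00, -2.81956387e+01,
        1.29283950e-02,  4.99972535e-03, -1.86748690e-05]), 'eef_pos': array([0.27183633, 0.61726825, 0.2304521 ]), 'tool_rot': array([-1.13331107e-04,  2.05911729e-01,  9.78570237e-01, -7.99369217e-04]), 'contact_force': array([-0.37877864,  0.45587061,  0.02311756]), 'torque': array([-0.03484905,  0.04127752, -0.02892814]), 'gripper_width': 1.0038789883644186}
```

View pics/side0.png

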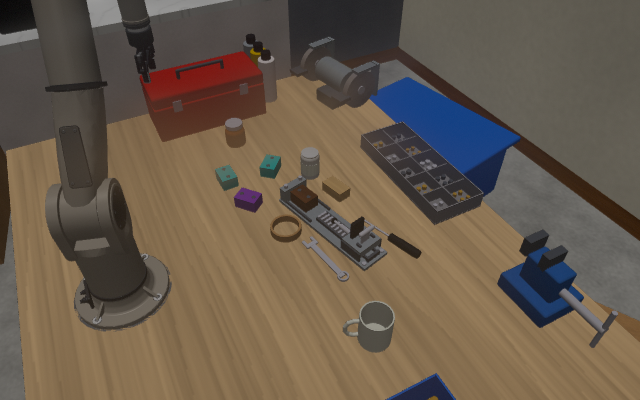

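View pics/top0.png

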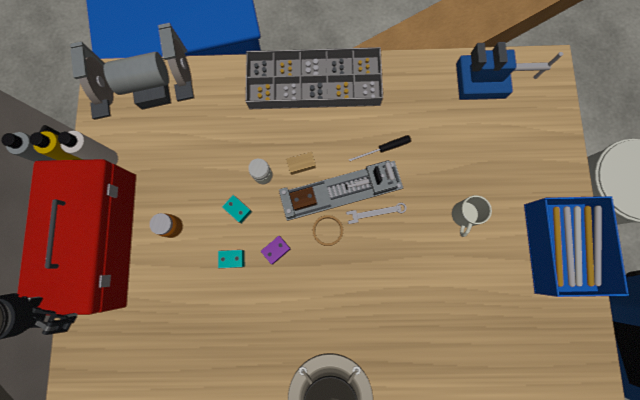

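Top view: the fixture runs from (283,203) (fixed jaw) to (400,178) (parked jaw), and the dark block is at (303,197). I'll zoom in for measurement.

```bash
python3 - <<'E'
import cv2,numpy as np
for n,(a,b,c,d) in dict(side=(160,280,260,420),top=(140,230,260,420)).items():
    p=np.load(f"{n}0.npz")["p"][a:b,c:d,::-1]
    cv2.imwrite(f"pics/{n}0z.png",cv2.resize(p,None,fx=5,fy=5,interpolation=cv2.INTER_CUBIC))
E
```

```text
(no output)
```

View pics/side0z.png

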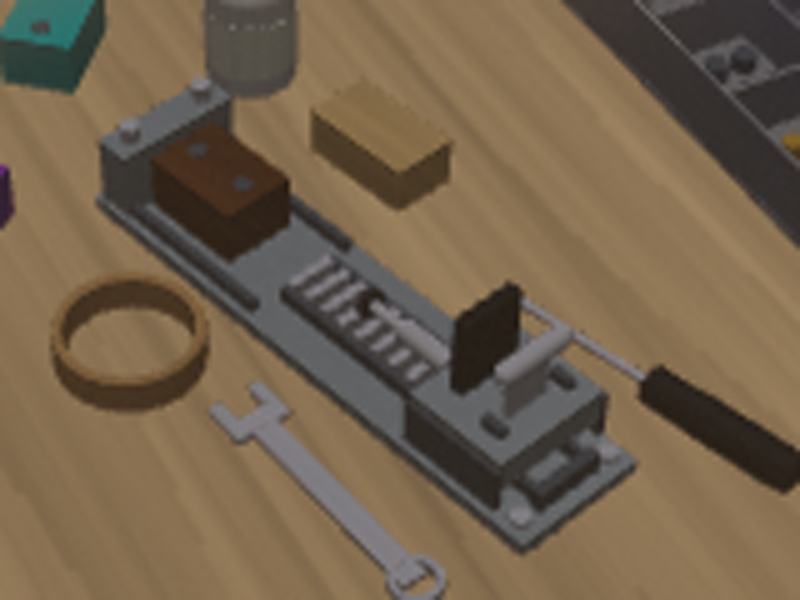

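View pics/top0z.png

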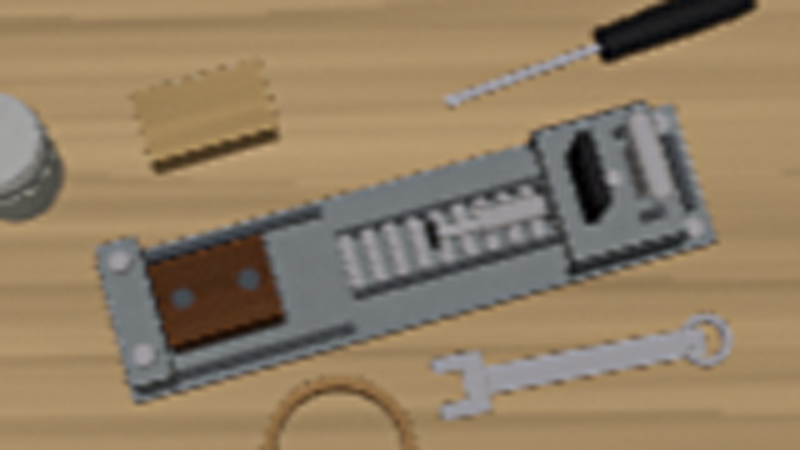

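```bash
cat > h.py <<'E'
import numpy as np, cv2
from station import bot, vision
from scipy.spatial.transform import Rotation as Ro
def cam(n,obs=None):
    c=vision.calibration(n)
    if n=="wrist":
        obs=obs or bot.get_obs(); w,x,y,z=obs["tool_rot"]
        T=np.eye(4);T[:3,:3]=Ro.from_quat([x,y,z,w]).as_matrix();T[:3,3]=obs["eef_pos"]
        M=T@c["hand_eye"]; return c,M[:3,:3],M[:3,3]
    return c,c["R"].T,-c["R"].T@c["t"]
def ray(n,uv,z,C=None):
    c,R,o=C or cam(n)
    d=R@np.array([(uv[0]-c["cx"])/c["fx"],(uv[1]-c["cy"])/c["fy"],1]); return o+d*(z-o[2])/d[2]
def tri(n1,u1,n2,u2,C1=None,C2=None):
    A=[];b=[]
    for n,uv,C in((n1,u1,C1),(n2,u2,C2)):
        c,R,o=C or cam(n)
        d=R@np.array([(uv[0]-c["cx"])/c["fx"],(uv[1]-c["cy"])/c["fy"],1]);d/=np.linalg.norm(d)
        P=np.eye(3)-np.outer(d,d);A.append(P);b.append(P@o)
    return np.linalg.solve(A[0]+A[1],b[0]+b[1])
E
python3 - <<'E'
from h import *
np.set_printoptions(precision=4,suppress=True)
t=lambda u,v:((u+.5)/5-.5+260,(v+.5)/5-.5+140)
s=lambda u,v:((u+.5)/5-.5+260,(v+.5)/5-.5+160)
for nm,a,b,z in [("plate front corner (-y,-x)",(717,240),(522,550),.006),("plate jaw corner -x",(138,402),(97,203),.006),("bolt jaw",(120,262),(200,88),.062),("bolt jaw2",(145,355),(130,130),.062)]:
    print(nm,ray("top",t(*a),z),ray("side",s(*b),z),tri("top",t(*a),"side",s(*b)))
for nm,a,z in [("barA",(635,118),.095),("barB",(660,203),.095),("postA",(577,135),.105),("postB",(598,222),.105),("plate(-y,+x)",(675,108),.012)]:
    print(nm,ray("top",t(*a),z))
for nm,a,z in [("barA",(566,334),.095),("barB",(502,372),.095),("postA",(518,287),.105),("postB",(457,325),.105)]:
    print(nm,ray("side",s(*a),z))
E
```

```text
plate front corner (-y,-x) [ 0.5867 -0.2343  0.006 ] [ 0.5829 -0.2309  0.006 ] [ 0.584  -0.2329  0.0087]
plate jaw corner -x [0.4951 0.1168 0.006 ] [0.4914 0.1192 0.006 ] [0.4929 0.1172 0.0076]
bolt jaw [0.5695 0.1212 0.062 ] [0.5674 0.1278 0.062 ] [0.5664 0.1209 0.0683]
bolt jaw2 [0.515  0.1068 0.062 ] [0.5136 0.1125 0.062 ] [0.5128 0.1067 0.0673]
barA [ 0.6393 -0.1733  0.095 ]
barB [ 0.5899 -0.1847  0.095 ]
postA [ 0.6274 -0.1389  0.105 ]
postB [ 0.5776 -0.1483  0.105 ]
plate(-y,+x) [ 0.6682 -0.2123  0.012 ]
barA [ 0.6368 -0.1763  0.095 ]
barB [ 0.5929 -0.1842  0.095 ]
postA [ 0.6267 -0.1429  0.105 ]
postB [ 0.5839 -0.1523  0.105 ]
```

```bash
python3 - <<'E'
from h import *
np.set_printoptions(precision=3,suppress=True)
d=np.load("top0.npz")["d"];p=np.load("top0.npz")["p"].astype(int)
c,R,o=cam("top")
v,u=np.mgrid[0:400,0:640]
X=np.stack([(u-c["cx"])/c["fx"]*d,(v-c["cy"])/c["fy"]*d,d],-1)@R.T+o
m=(p[...,0]>120)&(p[...,1]<50)&(p[...,2]<50)&(d>0)
print(m.sum(),np.percentile(X[m],[1,50,99],axis=0))
m=(X[...,2]>.15)&(X[...,0]>.1)&(X[...,1]<.62)&(X[...,1]>-.4)&(X[...,0]<.8)
print(m.sum(), np.percentile(X[m],[0,50,100],axis=0) if m.any() else "")
# rail region max
m=(abs(X[...,0]-.6)<.08)&(abs(X[...,1]+.16)<.06);print(X[m][:,2].max())
E
```

```text
10247 [[0.261 0.586 0.17 ]
 [0.448 0.668 0.176]
 [0.642 0.772 0.18 ]]
6330 [[0.217 0.001 0.15 ]
 [0.358 0.584 0.179]
 [0.648 0.62  1.1  ]]
0.10967681637695126
```

Emit:
move_arm(increments="1 15 -48 10 0 0 0.042; 1 21 -50 5 0 0 0.042; 1 21 -50 0 0 0 0.042; 1 21 -50 0 0 0 0.042; 1 21 -50 0 0 0 0.042; 1 21 -50 0 0 0 0.042; 1 21 -50 0 0 0 0.042; 1 21 -50 0 0 0 0.042", newtons=40)

```text
t: 1.1
eef_pos: [0.4343, 0.2179, 0.2462]
tool_rot: [-0.0, 0.039, 0.999, -0.0]
contact_force: [0.9, 0.1, -0.5]
gripper_width: 1.0
```

Emit:
move_arm(increments="1 22 -50 0 0 0 0.042; 1 22 -50 0 0 0 0.042; 1 22 -50 0 0 0 0.042; 1 22 -50 0 0 0 0.042; 1 22 -50 0 0 0 0.042; 1 22 -50 0 0 0 0.042; 1 22 -50 0 0 0 0.042; 1 22 -34 -10 0 0 0.042")

```text
t: 2.1
eef_pos: [0.6105, -0.1674, 0.2367]
tool_rot: [0.0, -0.128, 0.992, -0.001]
contact_force: [0.2, 0.2, 0.2]
gripper_width: 1.001
```

```bash
python3 - <<'E'
from h import *
o=bot.get_obs();p,d=vision.read_camera("wrist"); o2=bot.get_obs()
cv2.imwrite("pics/w1.png",p[:,:,::-1]); np.savez("w1.npz",p=p,d=d,pos=o["eef_pos"],rot=o["tool_rot"])
print(o["t"],o["eef_pos"],o["tool_rot"],o2["eef_pos"],o["q"],o["joint_vel"])
E
```

```text
2.1 [ 0.61052681 -0.16736682  0.23666163] [ 4.36180979e-04 -1.27714781e-01  9.91810705e-01 -5.20215006e-04] [ 0.61129971 -0.17182491  0.2347396 ] [-0.09049543  0.4155483   0.35015341  1.67564466 -0.15716479  1.07702975
  2.13369138] [ 0.48129996  0.49444467 -0.04589922 -0.476425   -0.17814123  0.02713383
  0.81865783]
```

View pics/w1.png

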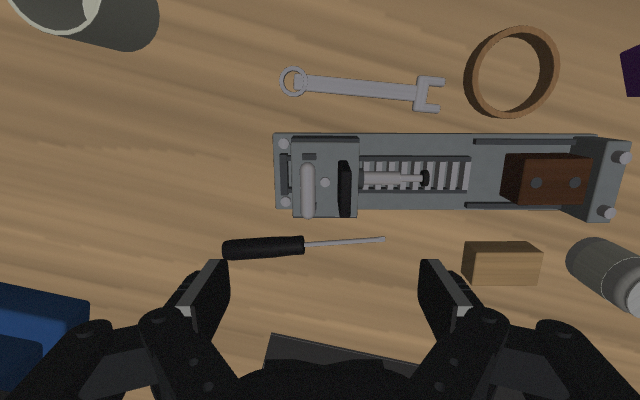

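The wrist view shows the jaw with bar at (307,190), post (344,190), teeth 360–470, foot end at ~(428,178) and block (545,180). The arm was still settling, so I'll retake it and zoom.

```bash
python3 - <<'E'
from h import *
o=bot.get_obs();p,d=vision.read_camera("wrist"); o2=bot.get_obs()
np.savez("w2.npz",p=p,d=d,pos=o["eef_pos"],rot=o["tool_rot"])
cv2.imwrite("pics/w2z.png",cv2.resize(p[125:235,265:425,::-1],None,fx=5,fy=5,interpolation=cv2.INTER_CUBIC))
cv2.imwrite("pics/w2y.png",cv2.resize(p[125:235,400:640,::-1],None,fx=3,fy=3,interpolation=cv2.INTER_CUBIC))
print(o["t"],o["eef_pos"],o["tool_rot"],o2["eef_pos"])
E
```

```text
2.15 [ 0.61129971 -0.17182491  0.2347396 ] [-2.16108973e-04 -1.26828576e-01  9.91922450e-01 -2.07828667e-03] [ 0.60994695 -0.16925926  0.23475651]
```

View pics/w2z.png

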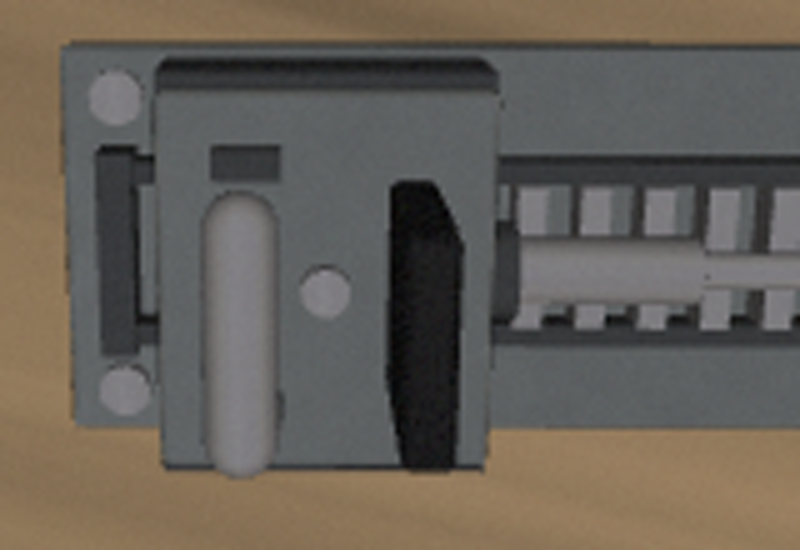

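View pics/w2y.png

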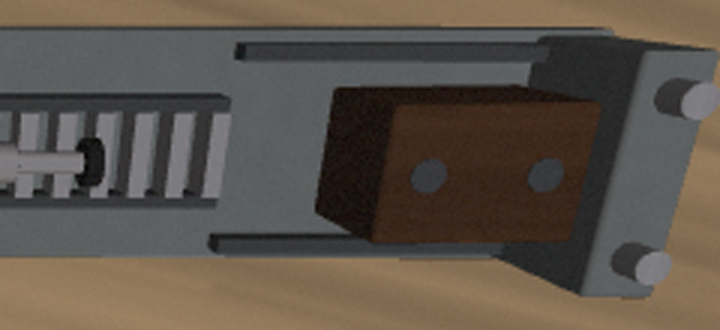

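```bash
python3 - <<'E'
from h import *
np.set_printoptions(precision=4,suppress=True)
o=bot.get_obs();p,d=vision.read_camera("wrist"); o2=bot.get_obs()
np.savez("w3.npz",p=p,d=d,pos=o["eef_pos"],rot=o["tool_rot"])
cv2.imwrite("pics/w3.png",p[:,:,::-1])
print(o["t"],o["eef_pos"],o["tool_rot"],o2["eef_pos"],o2["tool_rot"],o2["joint_vel"])
q=np.load("w2.npz")["p"]
g1=cv2.cvtColor(p,cv2.COLOR_RGB2GRAY).astype(np.float32);g0=cv2.cvtColor(q,cv2.COLOR_RGB2GRAY).astype(np.float32)
print(cv2.phaseCorrelate(g0[110:240,260:480],g1[110:240,260:480]))
C=cam("wrist",o2)
z5=lambda u,v:((u+.5)/5-.5+265,(v+.5)/5-.5+125)
for nm,a,z in [("barA",(240,200),.095),("barB",(240,470),.095),("barmid",(240,335),.099),("plate",(62,45),.012),("plateB",(75,428),.012),("postfrontedge top",(455,465),.105),("post back top",(403,465),.105)]:
    print(nm,ray("wrist",z5(*a),z,C))
E
```

```text
2.2 [ 0.6099 -0.1693  0.2348] [-0.0011 -0.1257  0.9921 -0.0012] [ 0.6095 -0.1665  0.235 ] [-0.0012 -0.1264  0.992  -0.0003] [-0.0386 -0.0322 -0.0323  0.0267 -0.0063  0.0094 -0.0214]
((-2.47343405451457, 0.9901498135152735), 0.7452082571335781)
barA [ 0.5895 -0.1819  0.095 ]
barB [ 0.6386 -0.1697  0.095 ]
barmid [ 0.6123 -0.1761  0.099 ]
plate [ 0.5813 -0.2274  0.012 ]
plateB [ 0.6682 -0.2056  0.012 ]
postfrontedge top [ 0.6244 -0.1333  0.105 ]
post back top [ 0.6268 -0.1423  0.105 ]
```

Emit:
move_arm(increments="1 0 2 -20 0 0 0; 1 0 2 -30 0 0 0; 1 0 0 -30 0 0 0; 1 0 0 -30 0 0 0; 1 0 0 -30 0 0 0; 1 0 0 -20 0 0 0; 1 0 0 -7 0 0 0; 1 0 0 0 0 0 0")

```text
t: 3.25
eef_pos: [0.6102, -0.16, 0.0696]
tool_rot: [0.0, -0.128, 0.992, 0.0]
contact_force: [0.5, -0.3, 0.2]
gripper_width: 1.002
```

```bash
python3 - <<'E'
from h import *
np.set_printoptions(precision=4,suppress=True)
p,d=vision.read_camera("side"); cv2.imwrite("pics/s4z.png",cv2.resize(p[160:280,260:420,::-1],None,fx=5,fy=5,interpolation=cv2.INTER_CUBIC))
o=bot.get_obs();p,d=vision.read_camera("wrist")
np.savez("w4.npz",p=p,d=d,pos=o["eef_pos"],rot=o["tool_rot"])
cv2.imwrite("pics/w4.png",p[:,:,::-1]);print(o)
E
```

```text
{'t': 3.3, 'q': array([-0.0502,  0.6049,  0.2859,  1.8039, -0.2339,  0.7646,  2.1852]), 'joint_vel': array([-0.0011, -0.0076,  0.0032, -0.0086,  0.0009, -0.    ,  0.    ]), 'joint_torque': array([ -0.1445, -57.4766,   6.2046, -20.7406,  -0.0042,   0.0067,
         0.002 ]), 'eef_pos': array([ 0.6106, -0.1602,  0.0701]), 'tool_rot': array([ 0.0006, -0.1283,  0.9917, -0.0002]), 'contact_force': array([ 0.4623, -0.2304, -0.013 ]), 'torque': array([ 0.0309,  0.0059, -0.0219]), 'gripper_width': 1.0016249259973462}
```

View pics/w4.png

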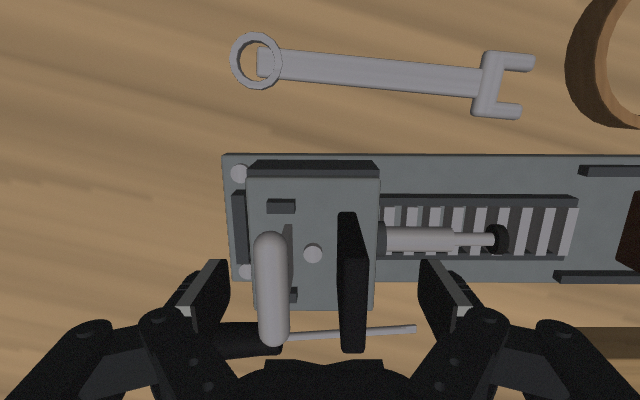

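View pics/s4z.png

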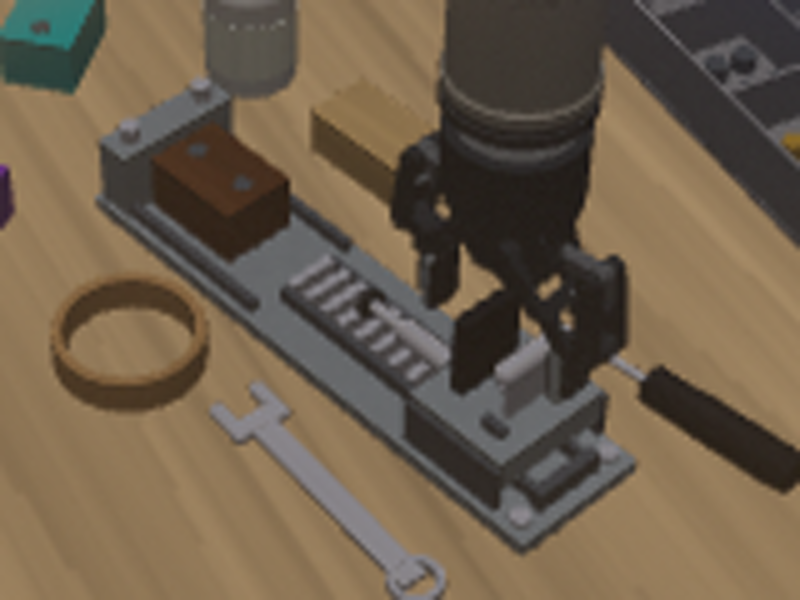

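The fingers straddle the bar (270,290) and post (352,285), centred. I'll measure the foot and rack here at the close, settled view.

```bash
python3 - <<'E'
import numpy as np,cv2
p=np.load("w4.npz")["p"]
cv2.imwrite("pics/w4a.png",cv2.resize(p[145:325,215:415,::-1],None,fx=4,fy=3,interpolation=cv2.INTER_CUBIC))
cv2.imwrite("pics/w4b.png",cv2.resize(p[180:290,360:600:,::-1],None,fx=3.333,fy=5,interpolation=cv2.INTER_CUBIC))
g=cv2.cvtColor(p,cv2.COLOR_RGB2GRAY)
for r in (212,218,250):print(r,g[r,378:585].tolist())
E
```

```text
212 [84, 102, 57, 56, 57, 54, 116, 133, 134, 133, 133, 135, 135, 133, 132, 134, 126, 102, 101, 102, 104, 103, 101, 68, 57, 57, 56, 56, 54, 112, 134, 134, 134, 135, 134, 132, 135, 133, 134, 125, 106, 105, 103, 104, 90, 56, 57, 58, 57, 57, 58, 57, 133, 135, 134, 134, 133, 133, 134, 135, 136, 134, 126, 102, 104, 103, 55, 55, 57, 57, 58, 56, 56, 53, 56, 135, 135, 134, 135, 136, 132, 133, 135, 134, 134, 127, 104, 68, 54, 57, 56, 57, 57, 56, 57, 55, 55, 56, 133, 135, 134, 134, 133, 133, 135, 134, 133, 134, 112, 59, 54, 61, 57, 56, 56, 59, 57, 57, 57, 56, 54, 135, 134, 136, 134, 133, 135, 134, 133, 133, 134, 112, 55, 57, 58, 56, 56, 58, 53, 55, 57, 55, 54, 56, 134, 133, 135, 134, 134, 134, 134, 136, 133, 133, 114, 58, 56, 58, 57, 57, 57, 55, 57, 55, 57, 57, 76, 135, 134, 133, 132, 135, 132, 133, 134, 133, 134, 95, 57, 58, 57, 57, 58, 54, 56, 57, 54, 56, 57, 74, 134, 134, 133, 135, 132, 133, 133, 133, 134, 133, 119, 103, 103, 104, 105, 103, 105]
218 [77, 90, 57, 58, 58, 78, 135, 133, 133, 133, 132, 132, 135, 134, 133, 136, 112, 103, 106, 101, 102, 104, 91, 54, 55, 57, 55, 54, 79, 135, 135, 1
[... 1060 characters left out ...]
, 120, 120, 118, 119, 121, 120, 122, 121, 121, 121, 120, 120, 122, 121, 121, 121, 122, 121, 121, 120, 122, 123, 133, 133, 132, 134, 135, 57, 31, 34, 29, 30, 32, 39, 56, 56, 56, 53, 55, 115, 134, 132, 134, 133, 132, 136, 134, 133, 134, 82, 29, 31, 30, 32, 33, 51, 59, 20, 19, 19, 14, 14, 12, 15, 12, 16, 21, 29, 33, 34, 31, 33, 30, 33, 31, 33, 43, 56, 55, 57, 57, 52, 53, 94, 135, 135, 134, 133, 131, 133, 133, 134, 131, 108, 34, 30, 30, 44, 57, 59, 55, 56, 57, 54, 55, 78, 133, 133, 134, 132, 133, 133, 134, 135, 135, 106, 28, 29, 47, 59, 56, 56, 58, 57, 56, 55, 56, 75, 132, 132, 132, 133, 134, 133, 133, 135, 134, 131, 102, 102, 100, 101, 102, 102, 102, 104, 101, 102, 103, 103, 104, 100, 102, 102]
```

View pics/w4b.png

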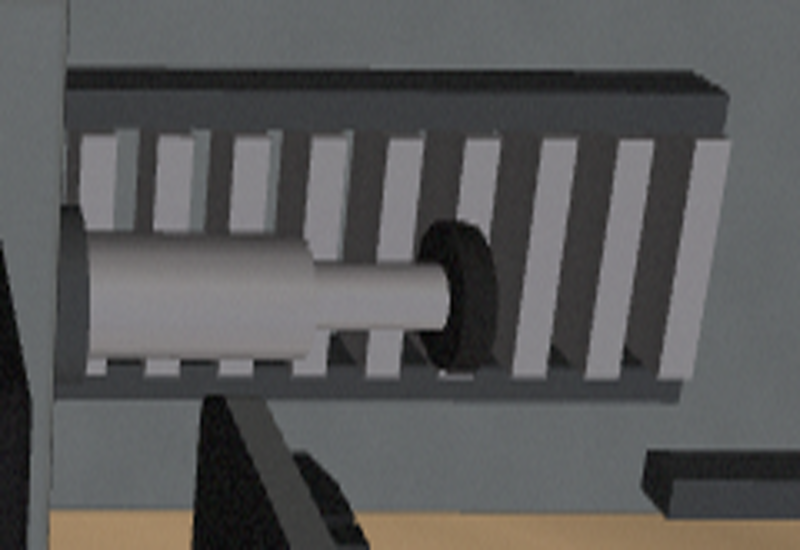

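View pics/w4a.png

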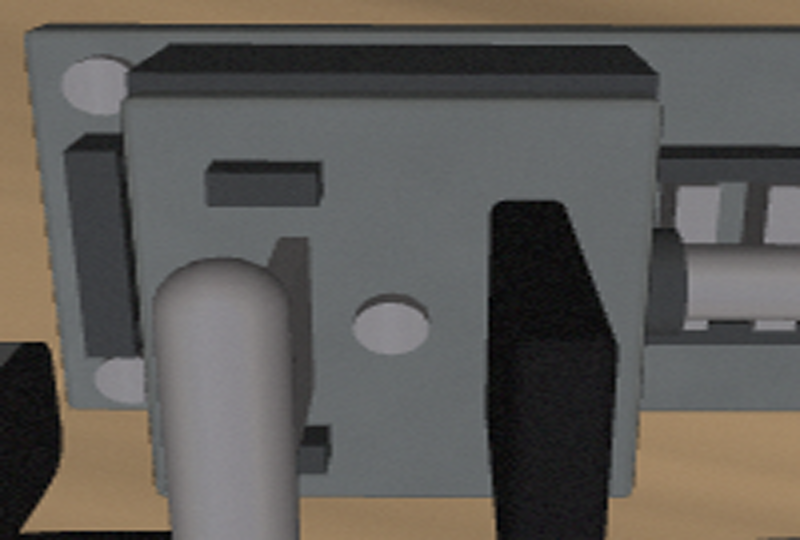

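```bash
cat >> h.py <<'E'
def load(f):
    a=np.load(f); return a["p"],a["d"],cam("wrist",dict(eef_pos=a["pos"],tool_rot=a["rot"]))
def teeth(p,row,c0,c1,lo=95,):
    "sub-pixel light bands (left,right) in a row"
    g=cv2.cvtColor(p,cv2.COLOR_RGB2GRAY)[row,c0:c1].astype(float); out=[]
    th=120
    up=[i+(th-g[i])/(g[i+1]-g[i]) for i in range(len(g)-1) if g[i]<th<=g[i+1]]
    dn=[i+(th-g[i])/(g[i+1]-g[i]) for i in range(len(g)-1) if g[i]>=th>g[i+1]]
    for a in up:
        b=[x for x in dn if x>a]
        if b and 5<b[0]-a<18: out.append((a+c0,b[0]+c0))
    return out
E
python3 - <<'E'
from h import *
np.set_printoptions(precision=4,suppress=True)
p,d,C=load("w4.npz"); c,R,o=C
P=[]
for row in (212,216,220):
    T=teeth(p,row,380,580); n=len(T)
    Q=np.array([(ray("wrist",(a,row),.026,C)+ray("wrist",(b,row),.026,C))/2 for a,b in T]); P.append(Q)
    L=np.diff([[ray("wrist",x,.026,C) for x in ((a,row),(b,row))] for a,b in T],axis=1)
    print(row,n,np.linalg.norm(L[:,0],axis=1)*1e3, np.linalg.norm(Q[-1]-Q[0])/(n-1)*1e3)
Q=np.mean(P,0); D=Q[-1]-Q[0]; print("dir",np.degrees(np.arctan2(-D[0],D[1])))
# plate -x edge direction at z=.012
def edge(col):
    g=cv2.cvtColor(p,cv2.COLOR_RGB2LAB)[140:175,col,2].astype(float); k=np.where(g<136)[0]; return k[0]+140-.5
E0=np.array([ray("wrist",(x,edge(x)),.012,C) for x in range(260,560,20)])
f=np.polyfit(E0[:,1],E0[:,0],1);print("edge angle",np.degrees(np.arctan(-f[0])),np.std(np.polyval(f,E0[:,1])-E0[:,0]))
# foot depth points
v,u=np.mgrid[222:258,480:514]
X=np.stack([(u-c["cx"])/c["fx"],(v-c["cy"])/c["fy"],np.ones(u.shape)],-1)*d[222:258,480:514,None]@R.T+o
m=p[222:258,480:514].max(-1)<50
ul=np.array([-np.sin(np.radians(14.4)),np.cos(np.radians(14.4)),0])
print("foot along u rel last tooth",np.percentile((X[m]-Q[-1])@ul*1e3,[1,10,25,50,75,90,99]),"z",np.percentile(X[m][:,2],[1,5,50,95,99]))
for s in(.045,.049,.053):
  print(s,"foot rim ray:",(ray("wrist",(509.1,238),s,C)-Q[-1])@ul*1e3)
# nose: body top front edge z=.052
for (cx_,r) in ((215+655/4,145+110/3),(215+632/4,145+490/3)): print("nose",(ray("wrist",(cx_,r),.052,C)-Q[-1])@ul*1e3)
for (cx_,r) in ((215+127/4,145+100/3),(215+165/4,145+490/3)): print("rear",(ray("wrist",(cx_,r),.052,C)-Q[-1])@ul*1e3)
print("tcp",(np.load("w4.npz")["pos"]-Q[-1])@ul*1e3,"last tooth",Q[-1])
E
```

```text
212 9 [6.1001 6.0299 6.3476 6.3921 5.9724 5.9823 6.008  5.8554 6.1895] 13.97931252111597
216 9 [6.185  6.0332 5.9872 6.0985 6.0575 5.7382 5.6779 6.0809 6.1822] 13.983428420782698
220 9 [6.0309 5.9925 6.1299 6.4241 5.8129 5.8048 6.0769 5.7605 6.1747] 13.977552245918805
dir 14.720378472251259
edge angle 14.443577836183238 0.00016494164236457895
foot along u rel last tooth [-54.3775 -53.4122 -53.0599 -52.1681 -49.3669 -47.6647 -31.5783] z [0.0151 0.0201 0.0419 0.0456 0.0463]
0.045 foot rim ray: -47.667570310212106
0.049 foot rim ray: -50.16658664818097
0.053 foot rim ray: -52.66560298614981
nose -123.87499663468803
nose -122.96968129813015
rear -190.97168791714202
rear -190.46370734681312
tcp -151.43330121963808 last tooth [ 0.5631 -0.0161  0.026 ]
```

Foot unloaded face is about 74 mm ahead of the nose, so the best notch is y = −17, which gives about 12 mm compression. The jaw is at about −125 now. Squeezing.

Emit:
move_arm(increments="0.7 0 0 0 0 0 0; 0.6 0 0 0 0 0 0; 0.5 0 0 0 0 0 0; 0.4 0 0 0 0 0 0; 0.3 0 0 0 0 0 0; 0.3 0 0 0 0 0 0; 0.3 0 0 0 0 0 0; 0.3 0 0 0 0 0 0", newtons=40)

```text
t: 4.35
eef_pos: [0.6109, -0.1601, 0.0715]
tool_rot: [0.001, -0.128, 0.992, 0.0]
contact_force: [-3.9, 2.0, 15.0]
gripper_width: 0.388
```

```bash
python3 - <<'E'
from h import *
np.set_printoptions(precision=4,suppress=True)
o=bot.get_obs();p,d=vision.read_camera("wrist")
np.savez("w5.npz",p=p,d=d,pos=o["eef_pos"],rot=o["tool_rot"])
cv2.imwrite("pics/w5.png",p[:,:,::-1]);print({k:o[k] for k in("eef_pos","tool_rot","contact_force","torque","gripper_width")})
E
```

```text
{'eef_pos': array([ 0.6109, -0.1601,  0.0715]), 'tool_rot': array([ 0.001 , -0.128 ,  0.9918,  0.0002]), 'contact_force': array([-3.9277,  2.0228, 14.9785]), 'torque': array([ 0.373 ,  0.8246, -0.1028]), 'gripper_width': 0.38821786451453744}
```

View pics/w5.png

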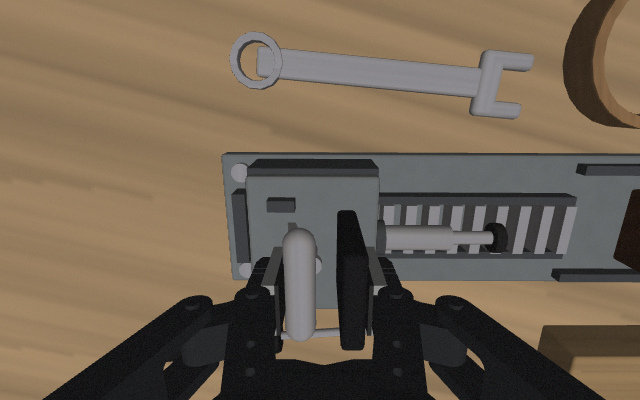

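The lever is at its stop. Next I'll slide along the rail, first 64 mm at about 60 mm/s, easing the slight downward push.

Emit:
move_arm(increments="0.3 -1.0 3.87 1 0 0 0; 0.3 -2.0 7.75 0.5 0 0 0; 0.3 -2.0 7.75 0 0 0 0; 0.3 -2.0 7.75 0 0 0 0; 0.3 -2.0 7.75 0 0 0 0; 0.3 -2.0 7.75 0 0 0 0; 0.3 -2.0 7.75 0 0 0 0; 0.3 -1.0 3.87 0 0 0 0")

```text
t: 5.4
eef_pos: [0.5972, -0.1073, 0.0716]
tool_rot: [0.001, -0.128, 0.992, -0.001]
contact_force: [2.6, -4.1, 2.8]
gripper_width: 0.386
```

```bash
python3 - <<'E'
from h import *
np.set_printoptions(precision=4,suppress=True)
o=bot.get_obs();p,d=vision.read_camera("wrist")
np.savez("w6.npz",p=p,d=d,pos=o["eef_pos"],rot=o["tool_rot"])
cv2.imwrite("pics/w6.png",p[:,:,::-1]);print({k:o[k] for k in("eef_pos","tool_rot","contact_force","torque","gripper_width")})
E
```

```text
{'eef_pos': array([ 0.5972, -0.1073,  0.0716]), 'tool_rot': array([ 0.0014, -0.1276,  0.9918, -0.0011]), 'contact_force': array([ 2.6498, -4.0737,  2.824 ]), 'torque': array([-0.9494, -0.4973, -0.1516]), 'gripper_width': 0.3863821398922826}
```

View pics/w6.png

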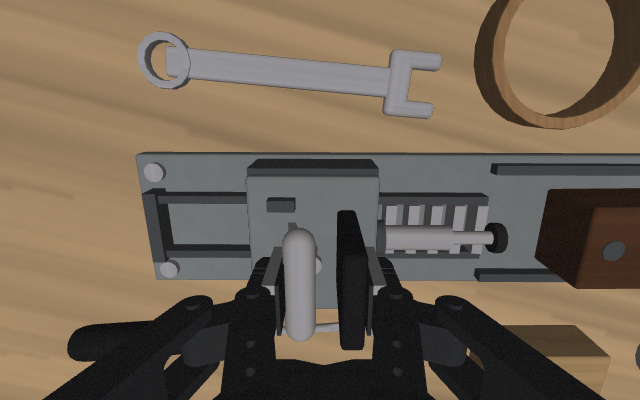

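Emit:
move_arm(increments="0.3 -1.25 4.84 0 0 0 0; 0.3 -1.25 4.84 0 0 0 0; 0.3 -1.25 4.84 0 0 0 0; 0.3 -1.25 4.84 0 0 0 0; 0.3 -1.25 4.84 0 0 0 0; 0.3 -1.25 4.84 0 0 0 0; 0.3 -1.0 3.87 0 0 0 0; 0.3 0 0 0 0 0 0")

```text
t: 6.45
eef_pos: [0.5883, -0.0732, 0.0715]
tool_rot: [0.001, -0.128, 0.992, -0.0]
contact_force: [0.1, -1.5, 6.4]
gripper_width: 0.391
```

```bash
cat >> h.py <<'E'
th=np.radians(14.5); U=np.array([-np.sin(th),np.cos(th),0])
def carr(f,rows=(212,216,220),lo=380,hi=620):
    a=np.load(f); p,d,C=load(f); r=[]
    for row in rows:
        T=teeth(p,row,lo,hi)
        Q=(ray("wrist",(T[-1][0],row),.026,C)+ray("wrist",(T[-1][1],row),.026,C))/2
        r.append((len(T),round(T[-1][1],1),round(32-(Q-a["pos"])@U*1e3-5.7,2)))
    return r
E
python3 - <<'E'
from h import *
np.set_printoptions(precision=4,suppress=True)
o=bot.get_obs();p,d=vision.read_camera("wrist")
np.savez("w7.npz",p=p,d=d,pos=o["eef_pos"],rot=o["tool_rot"])
cv2.imwrite("pics/w7.png",p[:,:,::-1]);print({k:o[k] for k in("eef_pos","tool_rot","contact_force","torque","gripper_width")})
for f in("w4","w5","w6","w7"):
  try: print(f,carr(f+".npz"),np.load(f+".npz")["pos"]@U*1e3)
  except Exception as e: print(f,e)
E
```

```text
{'eef_pos': array([ 0.5883, -0.0732,  0.0715]), 'tool_rot': array([ 0.0008, -0.1281,  0.9918, -0.0002]), 'contact_force': array([ 0.0652, -1.5194,  6.3862]), 'torque': array([-0.6027, -0.2434, -0.1809]), 'gripper_width': 0.3906258798600721}
w4 [(9, np.float64(577.9), np.float64(-125.17)), (9, np.float64(576.9), np.float64(-125.14)), (9, np.float64(575.9), np.float64(-125.14))] -308.01787489542085
w5 [(9, np.float64(575.7), np.float64(-125.1)), (9, np.float64(574.7), np.float64(-125.08)), (9, np.float64(573.7), np.float64(-125.07))] -307.97093286876554
w6 [(5, np.float64(487.7), np.float64(-70.64)), (5, np.float64(487.0), np.float64(-70.69)), (5, np.float64(486.6), np.float64(-70.77))] -253.42325383351917
w7 [(2, np.float64(430.6), np.float64(-35.62)), (2, np.float64(429.8), np.float64(-35.56)), (2, np.float64(429.7), np.float64(-35.57))] -218.1582003039247
```

View pics/w7.png

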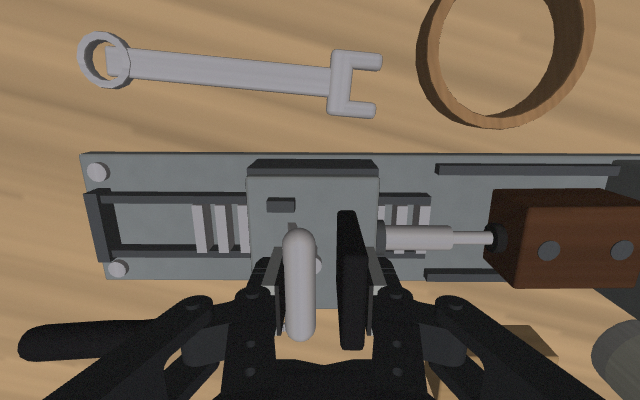

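Jaw at −35.6, foot about to touch the block, still squeezed. Now the slow last stretch.

Emit:
move_arm(increments="0.3 -0.63 2.42 0 0 0 0; 0.3 -0.63 2.42 0 0 0 0; 0.3 -0.63 2.42 0 0 0 0; 0.3 -0.63 2.42 0 0 0 0; 0.3 -0.63 2.42 0 0 0 0; 0.3 -0.63 2.42 0 0 0 0; 0.3 -0.63 2.42 0 0 0 0; 0.3 0 0 0 0 0 0")

```text
t: 7.5
eef_pos: [0.5845, -0.0584, 0.0716]
tool_rot: [0.001, -0.127, 0.992, -0.001]
contact_force: [3.8, -7.0, 3.5]
gripper_width: 0.39
```

```bash
python3 - <<'E'
from h import *
np.set_printoptions(precision=4,suppress=True)
o=bot.get_obs();p,d=vision.read_camera("wrist")
np.savez("w8.npz",p=p,d=d,pos=o["eef_pos"],rot=o["tool_rot"])
cv2.imwrite("pics/w8.png",p[:,:,::-1]);print({k:o[k] for k in("eef_pos","tool_rot","contact_force","torque","gripper_width")})
print(o["contact_force"]@U)
for f in("w7","w8"):
  print(f,carr(f+".npz"),np.load(f+".npz")["pos"]@U*1e3+182.87)
E
```

```text
{'eef_pos': array([ 0.5845, -0.0584,  0.0716]), 'tool_rot': array([ 0.0014, -0.1274,  0.9919, -0.0014]), 'contact_force': array([ 3.7866, -6.9927,  3.4776]), 'torque': array([-1.4212, -0.7379, -0.1488]), 'gripper_width': 0.38973396768231283}
-7.718089703954862
w7 [(2, np.float64(430.6), np.float64(-35.62)), (2, np.float64(429.8), np.float64(-35.56)), (2, np.float64(429.7), np.float64(-35.57))] -35.2882003039247
w8 [(1, np.float64(405.9), np.float64(-20.28)), (3, np.float64(436.3), np.float64(-38.56)), (1, np.float64(404.9), np.float64(-20.24))] -19.975703225137607
```

View pics/w8.png

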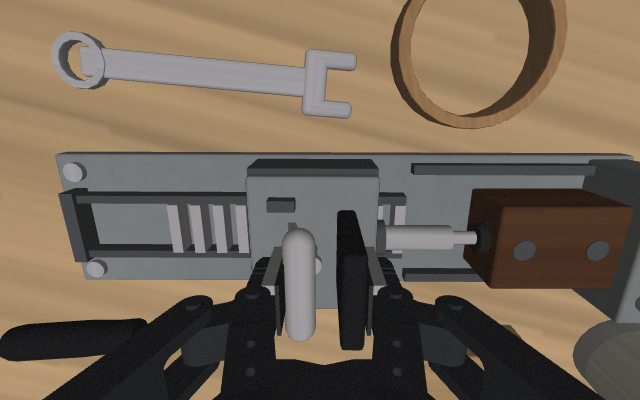

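```bash
cat >> h.py <<'E'
def rear(f,rows=(214,222,230,238),lo=120,hi=252,first=0):
    a=np.load(f); p,d,C=load(f); r=[]
    for row in rows:
        T=teeth(p,row,lo,hi)
        Q=[(ray("wrist",(x,row),.026,C)+ray("wrist",(y,row),.026,C))/2 for x,y in T]
        r.append([round(-108+14*(i+first)-(q-a["pos"])@U*1e3-5.7,2) for i,q in enumerate(Q)])
    return r
E
python3 - <<'E'
from h import *
print(rear("w7.npz"));print(rear("w8.npz"))
E
```

```text
[[np.float64(6.02), np.float64(19.1), np.float64(25.95), np.float64(30.03), np.float64(20.65), np.float64(20.7), np.float64(21.02)], [np.float64(-6.31), np.float64(-21.31), np.float64(-20.93), np.float64(-21.07)], [np.float64(-16.71), np.float64(-20.67), np.float64(-7.32), np.float64(-7.23), np.float64(-7.03)], [np.float64(-28.65), np.float64(-20.57), np.float64(-7.24), np.float64(-7.22), np.float64(-7.14)]]
[[np.float64(-10.03), np.float64(-4.45), np.float64(-5.92), np.float64(-6.04), np.float64(-6.06)], [np.float64(-19.1), np.float64(-19.89), np.float64(-20.01), np.float64(-18.91), np.float64(-5.87)], [np.float64(8.2), np.float64(-5.62), np.float64(-5.9), np.float64(-6.04), np.float64(-5.57), np.float64(8.1)], [np.float64(-11.74), np.float64(-5.96), np.float64(-5.93), np.float64(-5.92), np.float64(-6.04)]]
```

Front teeth give −20.25, rear teeth and TCP odometry −20.0, so about 3.1 mm remains, plus compliance.

Emit:
move_arm(increments="0.3 -0.3 1.2 0 0 0 0; 0.3 -0.3 1.2 0 0 0 0; 0.3 -0.3 1.2 0 0 0 0; 0.3 0 0 0 0 0 0; 0.3 0 0 0 0 0 0; 0.3 0 0 0 0 0 0; 0.3 0 0 0 0 0 0; 0.3 0 0 0 0 0 0")

```text
t: 8.55
eef_pos: [0.5838, -0.0557, 0.0716]
tool_rot: [0.002, -0.127, 0.992, -0.002]
contact_force: [4.1, -9.2, 2.6]
gripper_width: 0.391
```

```bash
python3 - <<'E'
from h import *
np.set_printoptions(precision=4,suppress=True)
o=bot.get_obs();p,d=vision.read_camera("wrist")
np.savez("w9.npz",p=p,d=d,pos=o["eef_pos"],rot=o["tool_rot"])
cv2.imwrite("pics/w9.png",p[:,:,::-1]);print({k:o[k] for k in("eef_pos","tool_rot","contact_force","torque","gripper_width")})
print(o["contact_force"]@U, o["eef_pos"]@U*1e3+182.87)
for r in rear("w9.npz",lo=155):print([float(x) for x in r])
p7=np.load("w8.npz")["p"]
cv2.imwrite("pics/w9z.png",cv2.resize(p[170:300,370:640,::-1],None,fx=2.9,fy=2.9,interpolation=cv2.INTER_CUBIC))
E
```

```text
{'eef_pos': array([ 0.5838, -0.0557,  0.0716]), 'tool_rot': array([ 0.0016, -0.127 ,  0.9919, -0.0018]), 'contact_force': array([ 4.0516, -9.1866,  2.6106]), 'torque': array([-1.7069, -0.8161, -0.1455]), 'gripper_width': 0.3914297001577685}
-9.908459527085787 -17.170258630375145
[-16.95, -17.17, -17.05, -17.14]
[-15.94, -17.16, -17.05, -16.49, -3.13]
[-16.32, -17.11, -16.73, -3.06, -2.93]
[-10.0, -2.74, -3.11, -3.05, -3.06]
```

View pics/w9.png

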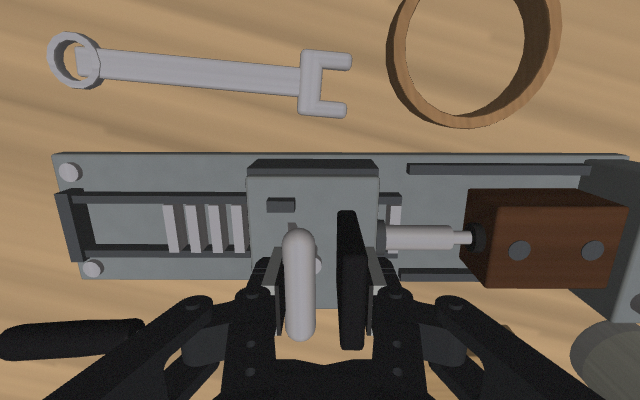

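View pics/w9z.png

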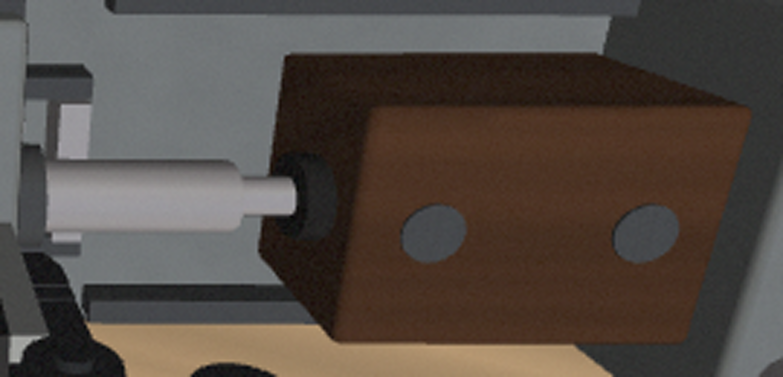

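Jaw at −17.1 by both rear teeth and odometry, block against the fixed jaw. Releasing gradually, tracking the post so the jaw isn't dragged.

Emit:
move_arm(increments="0.41 0.2 -0.7 0 0 0 0; 0.43 0.2 -0.8 0 0 0 0; 0.45 0.2 -0.9 0 0 0 0; 0.48 0.3 -1.3 0 0 0 0; 0.51 0.4 -1.5 0 0 0 0; 0.54 0.4 -1.5 0 0 0 0; 0.58 0.2 -0.7 0 0 0 0; 0.64 0 0 0 0 0 0")

```text
t: 9.6
eef_pos: [0.5832, -0.0589, 0.0704]
tool_rot: [-0.001, -0.129, 0.992, 0.001]
contact_force: [-0.1, -0.1, 0.7]
gripper_width: 0.643
```

```bash
python3 - <<'E'
from h import *
np.set_printoptions(precision=4,suppress=True)
o=bot.get_obs();p,d=vision.read_camera("wrist")
np.savez("w10.npz",p=p,d=d,pos=o["eef_pos"],rot=o["tool_rot"])
cv2.imwrite("pics/w10.png",p[:,:,::-1]);print({k:o[k] for k in("eef_pos","tool_rot","contact_force","torque","gripper_width")})
print(o["contact_force"]@U, o["eef_pos"]@U*1e3+182.87)
E
```

```text
{'eef_pos': array([ 0.5832, -0.0589,  0.0704]), 'tool_rot': array([-0.001 , -0.1285,  0.9917,  0.0007]), 'contact_force': array([-0.0525, -0.0668,  0.6511]), 'torque': array([-0.0234, -0.0124, -0.0265]), 'gripper_width': 0.6426536911809431}
-0.05155274473002486 -20.223193740635622
```

View pics/w10.png

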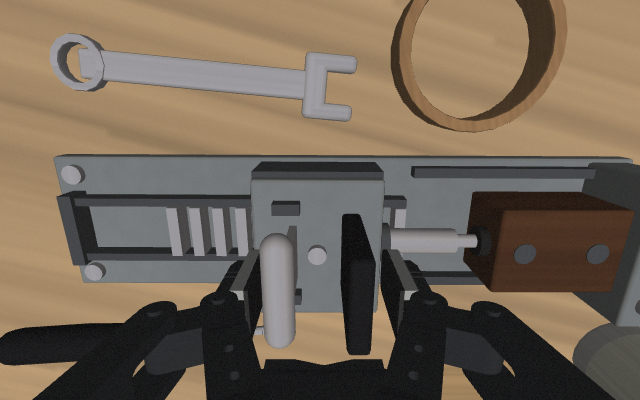

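```bash
python3 - <<'E'
import numpy as np,cv2
for f in("w4","w10"):
    g=cv2.cvtColor(np.load(f+".npz")["p"],cv2.COLOR_RGB2GRAY)
    r=290 if f=="w4" else 292
    print(f,g[r,235:390].tolist())
a=np.load("w4.npz")["p"][225:345,235:395];b=np.load("w10.npz")["p"][228:348,239:399]
cv2.imwrite("pics/cmp.png",cv2.resize(np.hstack([a,b])[:,:,::-1],None,fx=2.5,fy=2.5,interpolation=cv2.INTER_CUBIC))
E
```

```text
w4 [126, 129, 128, 127, 127, 126, 129, 129, 128, 127, 128, 129, 127, 128, 128, 129, 130, 103, 94, 102, 86, 97, 107, 116, 121, 128, 132, 133, 135, 137, 135, 138, 141, 138, 136, 137, 137, 135, 134, 135, 135, 133, 135, 136, 130, 127, 123, 119, 113, 109, 103, 96, 86, 71, 63, 56, 29, 31, 34, 30, 31, 32, 68, 102, 103, 103, 104, 105, 104, 103, 104, 103, 103, 103, 105, 103, 104, 105, 106, 105, 105, 104, 105, 104, 105, 105, 103, 104, 104, 103, 104, 104, 103, 105, 105, 103, 103, 105, 102, 105, 102, 103, 12, 11, 10, 14, 12, 15, 14, 26, 24, 25, 28, 29, 26, 25, 23, 26, 24, 30, 30, 28, 32, 25, 22, 22, 26, 30, 24, 28, 24, 17, 26, 82, 104, 104, 102, 100, 100, 90, 135, 136, 136, 137, 135, 137, 135, 134, 135, 136, 136, 138, 135, 138, 138]
w10 [158, 159, 158, 157, 158, 159, 159, 157, 80, 52, 50, 49, 40, 22, 17, 23, 24, 25, 18, 23, 20, 19, 18, 18, 19, 18, 44, 110, 120, 133, 137, 145, 149, 155, 155, 156, 158, 160, 160, 159, 157, 158, 159, 157, 157, 157, 152, 154, 153, 153, 151, 147, 141, 136, 130, 121, 118, 108, 97, 75, 46, 37, 39, 38, 36, 37, 59, 120, 121, 120, 119, 119, 119, 121, 119, 119, 119, 119, 122, 119, 120, 120, 120, 122, 120, 121, 121, 120, 119, 119, 120, 120, 123, 120, 118, 120, 121, 122, 122, 119, 120, 119, 119, 119, 118, 118, 67, 12, 13, 17, 22, 10, 17, 21, 17, 25, 28, 25, 26, 35, 28, 31, 32, 31, 33, 32, 28, 27, 29, 33, 27, 27, 28, 30, 35, 28, 28, 28, 26, 92, 119, 114, 112, 122, 150, 152, 88, 21, 20, 19, 23, 17, 16, 21, 20]
```

View pics/cmp.png

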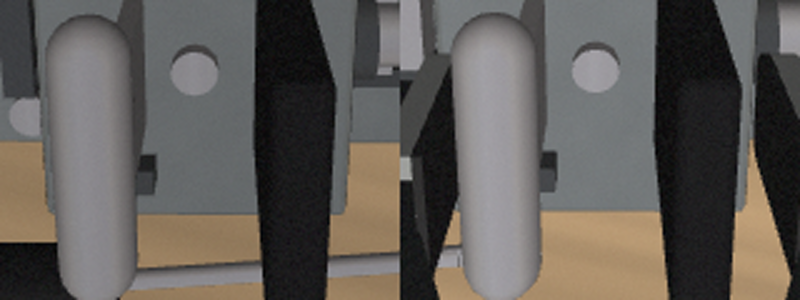

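The lever gap, bar-to-head spacing and pin head match the rest view, so the pin is in. Now opening fully and withdrawing upward.

Emit:
move_arm(increments="0.8 0 0 0 0 0 0; 0.9 0 0 2 0 0 0; 0.9 0 0 15 0 0 0; 0.9 0 0 30 0 0 0; 0.9 0 0 35 0 0 0; 0.9 0 0 35 0 0 0; 0.9 0 0 30 0 0 0; 0.9 0 0 10 0 0 0")

```text
t: 10.65
eef_pos: [0.5852, -0.0601, 0.2307]
tool_rot: [0.002, -0.128, 0.992, -0.0]
contact_force: [0.2, 0.4, -0.8]
gripper_width: 0.899
```

Emit:
move_arm(increments="0.9 0 0 0 0 0 0; 0.9 0 0 0 0 0 0; 0.9 0 0 0 0 0 0; 0.9 0 0 0 0 0 0; 0.9 0 0 0 0 0 0; 0.9 0 0 0 0 0 0; 0.9 0 0 0 0 0 0; 0.9 0 0 0 0 0 0")

```text
t: 11.65
eef_pos: [0.5841, -0.0599, 0.2278]
tool_rot: [0.0, -0.128, 0.992, 0.0]
contact_force: [0.5, 1.1, 0.0]
gripper_width: 0.901
```

```bash
python3 - <<'E'
from h import *
np.set_printoptions(precision=4,suppress=True)
o=bot.get_obs();p,d=vision.read_camera("wrist")
np.savez("w11.npz",p=p,d=d,pos=o["eef_pos"],rot=o["tool_rot"])
print({k:o[k] for k in("eef_pos","tool_rot","contact_force","gripper_width")})
cv2.imwrite("pics/w11z.png",cv2.resize(p[110:250,215:535,::-1],None,fx=2.5,fy=2.5,interpolation=cv2.INTER_CUBIC))
p,d=vision.read_camera("side"); cv2.imwrite("pics/s11z.png",cv2.resize(p[160:280,260:420,::-1],None,fx=5,fy=5,interpolation=cv2.INTER_CUBIC))
E
```

```text
{'eef_pos': array([ 0.5841, -0.0599,  0.2278]), 'tool_rot': array([ 0.    , -0.1283,  0.9917,  0.    ]), 'contact_force': array([0.5476, 1.1065, 0.0452]), 'gripper_width': 0.9007721170767378}
```

View pics/w11z.png

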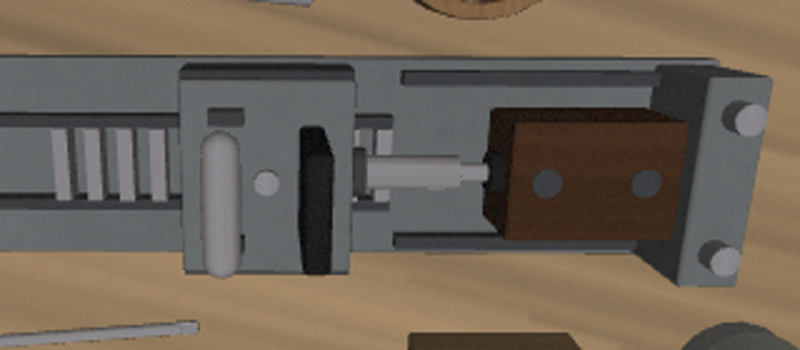

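View pics/s11z.png

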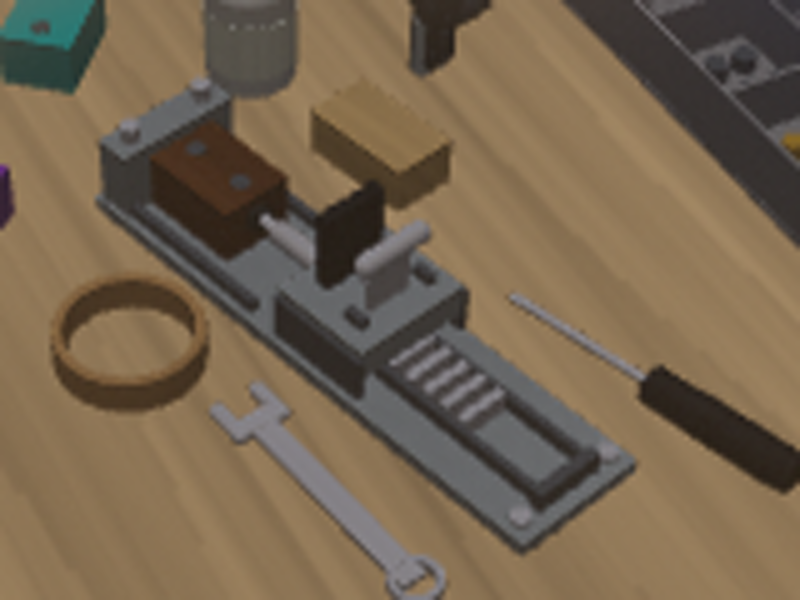

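```bash
python3 - <<'E'
from h import *
np.set_printoptions(precision=1,suppress=True)
p,d,C=load("w11.npz")
z=lambda u,v:((u+.5)/2.5-.5+215,(v+.5)/2.5-.5+110)
V=np.array([U[1],-U[0],0])
for r in (168,175,182):
    T=teeth(p,r,230,287); print(r,len(T),[round(float((ray("wrist",((a+b)/2,r),.026,C))@U*1e3),2) for a,b in T])
    T0=[(ray("wrist",((a+b)/2,r),.026,C))@U*1e3 for a,b in T]
# last visible rear tooth list: index 0..3
ref=np.mean([t+108-14*i for i,t in enumerate(T0[:4])]); print("rail0",ref)
f=lambda u,v,h:np.array([ray("wrist",z(u,v),h,C)@U*1e3-ref, ray("wrist",z(u,v),h,C)@V*1e3])
for nm,a in dict(body_rl=(181,81,.052),body_ru=(185,272,.052),body_fl=(354,80,.052),body_fr=(349,272,.052),head=(267,183,.055),blk_a=(515,122,.052),blk_b=(503,240,.052),blk_c=(688,122,.052),blk_d=(672,240,.052),jaw_a=(712,76,.06),jaw_b=(679,286,.06),bar=(222,205,.094)).items(): print(nm,f(*a))
E
```

```text
168 4 [-296.39, -282.38, -268.35, -254.32]
175 4 [-296.58, -282.38, -268.59, -254.47]
182 3 [-296.48, -282.52, -254.49]
rail0 -183.8287929837809
body_rl [-56.3 512.3]
body_ru [-57.  591.5]
body_fl [ 11.1 511.7]
body_fr [ 11.7 591.2]
head [-22.7 552.3]
blk_a [ 75.3 527.9]
blk_b [ 74.9 576.9]
blk_c [143.7 527.6]
blk_d [144.7 576.7]
jaw_a [145.9 508.7]
jaw_b [146.4 593.9]
bar [-38.4 550.7]
```

Jaw sits at about −18.0, in the −17 notch within its play, which gives about 11 mm compression. I'll take one look from above the block to check that it is home and square.

Emit:
move_arm(increments="0.9 -5 20 0 0 0 0; 0.9 -8 30 0 0 0 0; 0.9 -8 30 0 0 0 0; 0.9 -8 30 0 0 0 0; 0.9 -8 30 0 0 0 0; 0.9 -3 10 0 0 0 0; 0.9 0 0 0 0 0 0; 0.9 0 0 0 0 0 0")

```text
t: 12.75
eef_pos: [0.5445, 0.0883, 0.2279]
tool_rot: [0.0, -0.127, 0.992, -0.0]
contact_force: [0.1, -0.2, -0.3]
gripper_width: 0.898
```

```bash
python3 - <<'E'
from h import *
o=bot.get_obs();p,d=vision.read_camera("wrist")
np.savez("w12.npz",p=p,d=d,pos=o["eef_pos"],rot=o["tool_rot"])
print(o["eef_pos"],o["joint_vel"])
cv2.imwrite("pics/w12.png",p[:,:,::-1])
cv2.imwrite("pics/w12z.png",cv2.resize(p[110:230,240:400,::-1],None,fx=5,fy=5,interpolation=cv2.INTER_CUBIC))
p,d=vision.read_camera("top"); q=np.load("top0.npz")["p"]
cv2.imwrite("pics/t12.png",p[:,:,::-1])
E
```

```text
[0.54452926 0.08834736 0.22788253] [ 0.00517483  0.00096049 -0.00059253  0.00059968  0.00048719 -0.00023114
 -0.00263701]
```

View pics/w12z.png

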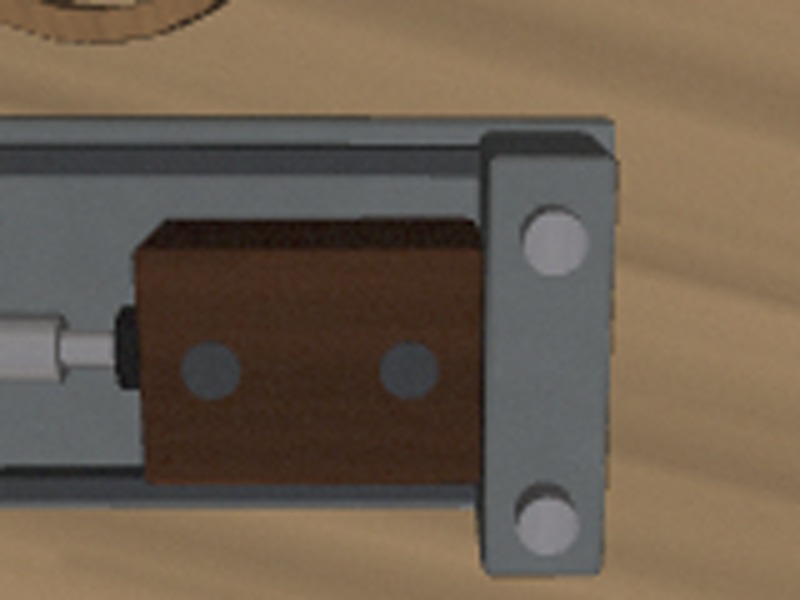

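View pics/w12.png

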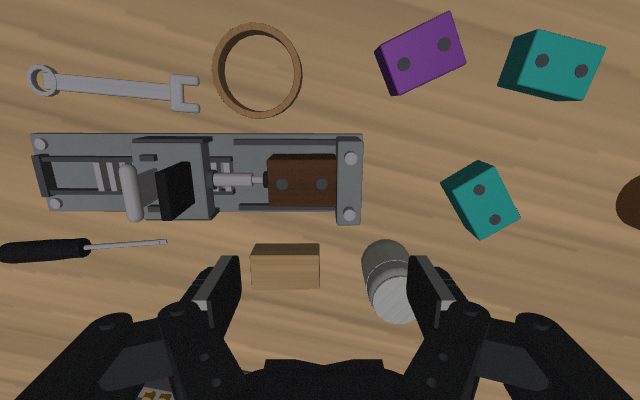

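The block lies flush and square against the fixed jaw with no gap, at zoom (483, 250–480). The foot is on its rear face at (128,348), and the bystanders are in place. Handing in.

```bash
python3 -c "
from station import bot
print(bot.hand_in())"
```

```text
the job is handed in; nothing more can be done
None
```

I squeezed the lever to its stop while the jaw was parked, slid the jaw about 108 mm with the lever held in, and let go in the y = −17 mm notch. The job is handed in at about 13 s on the robot's clock, with the arm clear of the fixture.

**What the last checks showed:**
- **Jaw position:** it sits at about y = −18.0 mm, inside the notch's ±1.3 mm play and pushed back by the foot.
- **Pin:** the lever bar, post and pin head have the same spacing as at rest, within a pixel or two, so the pin is fully in.
- **Foot:** it is pressed in by about 11 mm of its 22 mm. This follows from the foot measuring about 74 mm ahead of the nose. The force just before release was 9.9 N, about 3 N of it friction, which fits and is short of bottoming.
- **Block:** seen from above, it is square against the fixed jaw with no visible gap.
- **Bystanders:** they look undisturbed in the pictures.

**Small disagreements:**
- During the slide, the front teeth and the arm's own position differed by about 0.3 mm. The rear teeth agreed with the arm.
- Pixel-measured body and block lengths came out 1–3 mm short, probably because of their rounded edges. I used centres between edges instead.

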